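Reload the bench rack's row into the carrier, back to front

ROBOT

A 7-joint arm with a two-finger parallel gripper is mounted at the origin on a cart in front of the work surface, level with it; the furniture and walls round the work are solid. World frame = base frame: x ahead of the robot, y to its left, z up, the work surface at z = 0. Lengths are in m, angles in rad, forces in N, time in s.
With the tool pointing down it reaches from about 0.4 to 0.85 m from the base axis. Payload 10.4 kg.
Tool frame: the origin (TCP) lies midway between the tips of the shut fingers; the grasp point (between the pads) lies 19 mm behind it; z points along the fingers, x is the direction in which the jaws open and shut, and the axes are right-handed (so a half turn about z gives the same grasp; the last joint's range is limited). The gripper opens to 87 mm and grips with 3 to 60 N. Pads are 19 mm wide; open, the fingers measure 117 mm over their backs; the gripper's body (75 mm by 190 mm) begins 51 mm behind the grasp point.
Start: joints at [-1.124, 0.332, -0.065, 1.46, 0.022, 1.35, -0.088], TCP at [0.283, 0.557, 0.193] pointing down, gripper open.
Joint ranges: [-2.6, 2.6], [-0.5, 2.12], [-1.47, 1.34], [0.16, 2.42], [-1.27, 4.41], [0.06, 2.06], [-2.6, 2.6]. Speed limits (rad/s): [2.22, 2.22, 2.79, 2.79, 3.14, 3.14, 3.14].

INTERFACE

Orientations are given as a unit quaternion [x, y, z, w].
In Python, from bench import r gives the robot as it stands. The module is installed in compiled form; this text tells all that it offers.
- The arm moves only by the tool play_rows, never from a script. Its argument "commands" is a list of rows, each a list of 7 numbers: the shift along the world's x, y, z in cm, then the turn, a rotation vector about the world's x, y, z in rad, then the finger opening in cm, from 0 to 8.7. A call has 1 to 20 rows; each row shifts and turns the commanded pose from where the row before left it; what a row does not reach is not made up. A row lasts 1/8 s, in which the tool goes at most 62.5 mm and 10.7 degrees, less where a joint would pass 70% of its speed; a pose out of reach is approached as far as the arm can. A call is refused whole if a number of a shift passes 6.25 or a number of a turn 0.188, either way. A call with a gripper value outside its range is refused whole. The fingers move at their own pace and stop on an object; "grip_force" is the grip in N (left out, the last holds). Time passes only in rows, so rows that do not move let the fingers close. It gives the time, the measured TCP pose, the force and the opening at its end, in the units of the state.
- r.read_state(): the state, without advancing time (a new reading comes with each control period).
- r.camera(name): name is "scene" or "top" or "wrist"; returns a dict with "img" (480x640x3 uint8, red, green, blue), "K" (3x3 intrinsics, pixels), "camera_from_world" (4x4, takes a point from world to camera coordinates). Camera axes: x right, y down, z forward; pixel columns grow to the right and rows downward; lengths in m; the calibration is good to about 2 mm. A picture is of the moment at which its call begins. There is no depth.
- r.close_job(): hands the job in, once; it reports no verdict.
The state is a dict: "time": time; "joint_positions": joint angles; "joint_vel": joint speeds; "joint_torque": joint torques, N m; "ee_pos": TCP position; "eef_rot": TCP orientation; "ft_force": force on the tool from outside, world axes, zero at the start; "torque": the same for the moment, N m; "width": finger opening in m.
Only numpy, scipy, OpenCV 4.12 (cv2) and the standard library are available. Lean on these libraries where they do the work, as an engineer would, in place of code of your own. Each camera call takes 0.05 s, during which the arm holds its last target. There are 200 camera calls.

TASK

Move the four containers from the plywood rack into the grey metal carrier, one to a pocket, in reverse order: the one that now stands leftmost in the wooden rack (as seen from the robot) goes into the carrier's rightmost pocket, the next into the one beside it, and so on, because the carrier will be handed to someone working from the other side of the bench. The bottles are part full, so keep everything upright, and leave each one standing on its pocket floor.

Things in the scene. Friction and masses are not known exactly. Their poses are not given: they have to be found in the camera images.
- thinner_bottle_mid (a point): white round bottle with a dark blue screw cap, 40 mm across and 92 mm tall, straight-sided in its lower half; loose, upright, in one pocket of the wooden rack at the start. This point: its centre, 46 mm above its underside; z up
- dropper_mid (a point): brown round dropper bottle with a black cap and rubber bulb, 102 mm tall; the body is 33 mm across up to about 60 mm above its underside, then it narrows; loose, upright, in one pocket of the wooden rack at the start. This point: its centre, 51 mm above its underside; z up
- pill_bottle_mid (a point): small white round bottle with a ribbed white cap, 28 mm across and 60 mm tall, straight-sided in its lower half; loose, upright, in one pocket of the wooden rack at the start. This point: its centre, 30 mm above its underside; z up
- white_carton_mid (a point): small grey-white cardboard carton with flat sides, 40 mm (its x) by 46 mm (its y) and 51 mm tall; loose, upright, in one pocket of the wooden rack at the start. This point: its centre, 25.5 mm above its underside; z up
- bench_rack: plain plywood rack, full at the start, 278 mm long (y) x 74 x 22 mm high, fixed on the bench; +y end is at the robot's left. Four square pockets 62 x 62 mm, centres at x = 0, y = -102, -34, +34, +102 mm, walls 6 mm thick, floors 14 mm above its underside. Origin: centre of underside; z up
- carrier: grey metal carrier with black pocket floors and a 10 mm bar loop at each end, empty at the start, 278 mm long (y) x 74 x 22 mm high, fixed on the bench; +y end is at the robot's left. Four square pockets 62 x 62 mm, centres at x = 0, y = -102, -34, +34, +102 mm, walls 6 mm thick, floors 14 mm above its underside. Origin: centre of underside; z up
- mat_0: black rubber drip mat, 56 x 56 x 2 mm, fixed in the wooden rack's pocket in which the blue-capped bottle stands at the start (told from its three fellows by that; it stays there). Origin: centre of its underside, 14 mm above the bench
- mat_1: black rubber drip mat, 56 x 56 x 2 mm, fixed in the wooden rack's pocket in which the dropper bottle stands at the start (told from its three fellows by that; it stays there). Origin: centre of its underside, 14 mm above the bench
- mat_2: black rubber drip mat, 56 x 56 x 2 mm, fixed in the wooden rack's pocket in which the small white bottle stands at the start (told from its three fellows by that; it stays there). Origin: centre of its underside, 14 mm above the bench
- mat_3: black rubber drip mat, 56 x 56 x 2 mm, fixed in the wooden rack's pocket in which the carton stands at the start (told from its three fellows by that; it stays there). Origin: centre of its underside, 14 mm above the bench

How it is judged:
At the end, for the whole second after the job is handed in: Every container stands in the carrier's pocket that mirrors its starting pocket (first from the left -> first from the right, and so on): its centre within 20 mm of the pocket's centre along and across the carrier and within 5 mm of its standing height, upright within 0.1 rad, released and at rest (((y of mat_0 in the frame of bench_rack between -0.122 and -0.082 m and y of thinner_bottle_mid in the frame of carrier between 0.082 and 0.122 m) or (y of mat_0 in the frame of bench_rack between -0.054 and -0.014 m and y of thinner_bottle_mid in the frame of carrier between 0.014 and 0.054 m) or (y of mat_0 in the frame of bench_rack between 0.014 and 0.054 m and y of thinner_bottle_mid in the frame of carrier between -0.054 and -0.014 m) or (y of mat_0 in the frame of bench_rack between 0.082 and 0.122 m and y of thinner_bottle_mid in the frame of carrier between -0.122 and -0.082 m)) and x of thinner_bottle_mid in the frame of carrier between -0.02 and 0.02 m and z of thinner_bottle_mid in the frame of carrier between 0.055 and 0.065 m and angle between each of thinner_bottle_mid, dropper_mid, pill_bottle_mid, white_carton_mid's own z axis and vertical below 0.1 rad and linear speed of each of thinner_bottle, dropper, pill_bottle, white_carton below 0.02 m/s and contact force between each of thinner_bottle, dropper, pill_bottle, white_carton and the fingers below 0.1 N and ((y of mat_1 in the frame of bench_rack between -0.122 and -0.082 m and y of dropper_mid in the frame of carrier between 0.082 and 0.122 m) or (y of mat_1 in the frame of bench_rack between -0.054 and -0.014 m and y of dropper_mid in the frame of carrier between 0.014 and 0.054 m) or (y of mat_1 in the frame of bench_rack between 0.014 and 0.054 m and y of dropper_mid in the frame of carrier between -0.054 and -0.014 m) or (y of mat_1 in the frame of bench_rack between 0.082 and 0.122 m and y of dropper_mid in the frame of carrier between -0.122 and -0.082 m)) and x of dropper_mid in the frame of carrier between -0.02 and 0.02 m and z of dropper_mid in the frame of carrier between 0.06 and 0.07 m and ((y of mat_2 in the frame of bench_rack between -0.122 and -0.082 m and y of pill_bottle_mid in the frame of carrier between 0.082 and 0.122 m) or (y of mat_2 in the frame of bench_rack between -0.054 and -0.014 m and y of pill_bottle_mid in the frame of carrier between 0.014 and 0.054 m) or (y of mat_2 in the frame of bench_rack between 0.014 and 0.054 m and y of pill_bottle_mid in the frame of carrier between -0.054 and -0.014 m) or (y of mat_2 in the frame of bench_rack between 0.082 and 0.122 m and y of pill_bottle_mid in the frame of carrier between -0.122 and -0.082 m)) and x of pill_bottle_mid in the frame of carrier between -0.02 and 0.02 m and z of pill_bottle_mid in the frame of carrier between 0.039 and 0.049 m and ((y of mat_3 in the frame of bench_rack between -0.122 and -0.082 m and y of white_carton_mid in the frame of carrier between 0.082 and 0.122 m) or (y of mat_3 in the frame of bench_rack between -0.054 and -0.014 m and y of white_carton_mid in the frame of carrier between 0.014 and 0.054 m) or (y of mat_3 in the frame of bench_rack between 0.014 and 0.054 m and y of white_carton_mid in the frame of carrier between -0.054 and -0.014 m) or (y of mat_3 in the frame of bench_rack between 0.082 and 0.122 m and y of white_carton_mid in the frame of carrier between -0.122 and -0.082 m)) and x of white_carton_mid in the frame of carrier between -0.02 and 0.02 m and z of white_carton_mid in the frame of carrier between 0.0345 and 0.0445 m); the robot touches nothing.
It fails at once if a container is tipped by more than 0.6 rad (angle between any of thinner_bottle_mid, dropper_mid, pill_bottle_mid, white_carton_mid's own z axis and vertical above 0.6 rad).
It also fails if it takes over 104 s, if anything falls off the work surface, if the arm or the gripper's body presses on something with over 40 N, if the wrist force passes 120 N, or if a joint passes its speed limit or range.

## Working session

There is one attempt and no reset: what is moved stays moved. The work goes in short steps, Python scripts to look and compute and a tool call to move; the robot and the scene stay as the last step left them, time stands still between calls to the robot, and variables do not carry over. Pictures are saved under pics/ and viewed, about 12 in all and at most 16, crops included, and the job is handed in when it is done.

Besides the shell and the picture viewer there is one more tool, called after "Request:" as a command line: name --pt "numbers of a row" for each row, then --argument value for the rest. play_rows: Moves the arm, as the interface text tells. Its arguments: {"type":"object","properties":{"commands":{"type":"array","items":{"type":"array","items":{"type":"number"}}},"grip_force":{"type":"number"}},"required":["commands"]}

```bash
mkdir -p pics; python3 - <<'E'
from bench import r
import cv2,numpy as np
for n in("scene","top"):
    c=r.camera(n); cv2.imwrite(f"pics/{n}0.png",c["img"][:,:,::-1]); 
    print(n,c["K"].tolist(),np.round(c["camera_from_world"],4).tolist())
    np.savez(f"{n}0.npz",K=c["K"],T=c["camera_from_world"])
s=r.read_state(); print(s)
E
```

```text
scene [[453.10191955845977, 0.0, 313.85954431370607], [0.0, 453.10191955845977, 235.95948321357625], [0.0, 0.0, 1.0]] [[0.8887, -0.4582, -0.018, -0.4581], [-0.3441, -0.6404, -0.6866, 0.213], [0.303, 0.6164, -0.7268, 0.7581], [0.0, 0.0, 0.0, 1.0]]
top [[471.59218146198697, 0.0, 316.89095140509573], [0.0, 471.59218146198697, 239.36788932020366], [0.0, 0.0, 1.0]] [[0.0036, -1.0, -0.0062, -0.0031], [-0.9951, -0.0029, -0.0989, 0.5283], [0.0989, 0.0066, -0.9951, 0.9902], [0.0, 0.0, 0.0, 1.0]]
{'time': 0.1, 'joint_positions': array([-1.12360949,  0.33280821, -0.06471601,  1.46085888,  0.02162453,
        1.34989998, -0.08852609]), 'joint_vel': array([-0.00164454, -0.00158708,  0.00033493, -0.00231204, -0.00057569,
        0.00096856, -0.00050598]), 'joint_torque': array([ 1.83151133e-03, -6.24537349e+01,  2.47548963e-02, -3.90712631e+01,
       -6.13679155e-02,  3.65968945e-02,  2.73996778e-05]), 'ee_pos': array([0.28276475, 0.55694452, 0.19223312]), 'eef_rot': array([ 8.52256837e-01,  5.23123194e-01, -5.23576847e-04,  3.66304780e-04]), 'ft_force': array([ 0.35912001, -0.292141  , -0.57765959]), 'torque': array([-0.04075721,  0.02762135,  0.05216774]), 'width': 0.08679227971906858}
```

View pics/scene0.png

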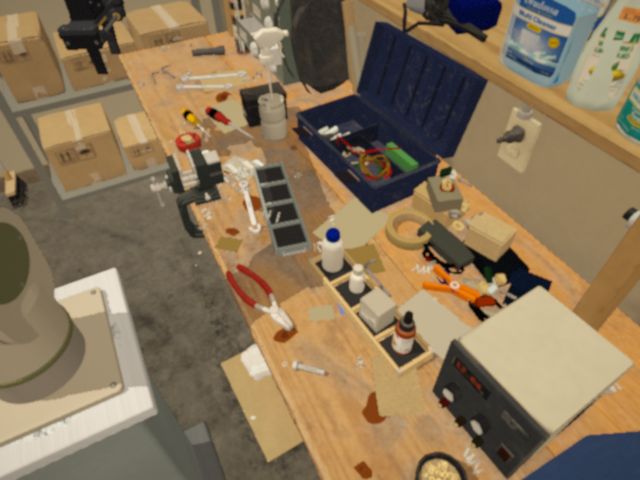

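View pics/top0.png

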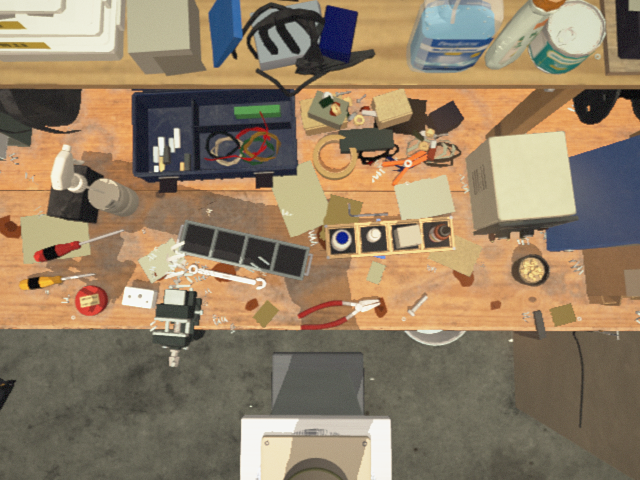

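Order in the rack, left to right: blue-cap, pill, carton, dropper. I'll take enlarged crops for corner picking.

```bash
python3 - <<'E'
import cv2,numpy as np
t=cv2.imread("pics/top0.png"); s=cv2.imread("pics/scene0.png")
a=cv2.resize(t[205:285,160:320],None,fx=5,fy=5,interpolation=cv2.INTER_CUBIC)[:300]
a=cv2.resize(t[212:284,168:318],(750,360),interpolation=cv2.INTER_CUBIC)
b=cv2.resize(t[210:265,316:466],(750,275),interpolation=cv2.INTER_CUBIC)[:240]
cv2.imwrite("pics/c1.png",np.vstack([a,b]))
cv2.imwrite("pics/c2.png",cv2.resize(s[155:380,225:440],None,fx=2.6,fy=2.6,interpolation=cv2.INTER_CUBIC))
E
```

```text
(no output)
```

View pics/c1.png

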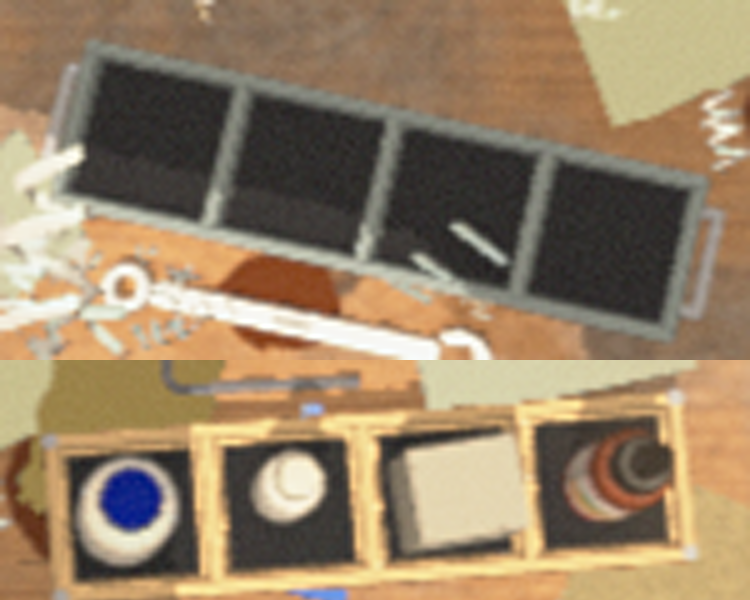

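View pics/c2.png

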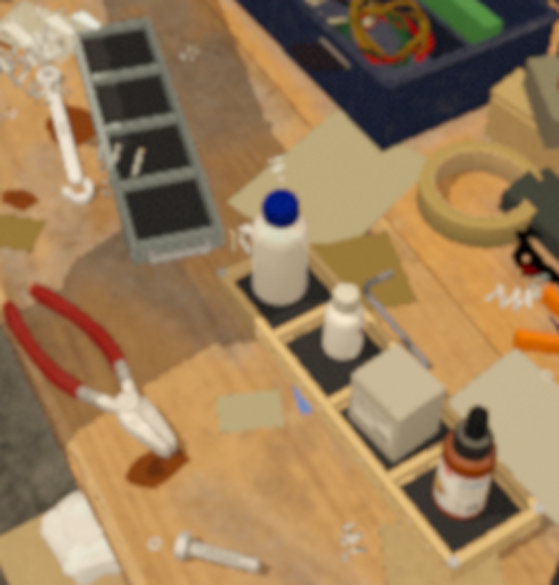

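```bash
cat > h.py <<'E'
import numpy as np,cv2
from scipy.optimize import least_squares
C={n:np.load(f"{n}0.npz") for n in("top","scene")}
def proj(n,P,c=None):
    c=c or C[n]; P=np.atleast_2d(P); q=(c["T"][:3,:3]@P.T).T+c["T"][:3,3]; q=q@c["K"].T; return q[:,:2]/q[:,2:]
def tri(pt,ps): return least_squares(lambda X:np.r_[proj("top",X)[0]-pt,proj("scene",X)[0]-ps],[.5,0,.05])
def body(p,L): # p=x,y,yaw
    c,s=np.cos(p[2]),np.sin(p[2]); L=np.array(L); return np.c_[p[0]+c*L[:,0]-s*L[:,1],p[1]+s*L[:,0]+c*L[:,1],L[:,2]]
T1=lambda x,y:np.array([168+x/5,212+y/5]); T2=lambda x,y:np.array([316+x/5,210+(y-360)/5]); S=lambda x,y:np.array([225+x/2.6,155+y/2.6])
E
cat > m.py <<'E'
from h import *
q=[(.037,.139),(.037,-.139),(-.037,-.139),(-.037,.139)]
def fit(name,tp,sp):
    # sp: dict idx->px; fit x,y,yaw,z of rim
    def f(p):
        P=body(p,[(a,b,p[3]) for a,b in q]); return np.r_[(proj("top",P)-tp).ravel(),np.ravel([(proj("scene",P)[i]-v) for i,v in sp.items()])]
    o=least_squares(f,[.5,0,0,.02]); print(name,o.x.round(4),np.degrees(o.x[2]).round(1),o.fun.round(1))
fit("carrier",[T1(95,42),T1(708,180),T1(672,340),T1(62,198)],{0:S(148,20),1:S(222,240),2:S(132,258),3:S(78,35)})
fit("rack",[T2(48,440),T2(677,395),T2(692,553),T2(62,597)],{1:S(543,515),2:S(455,562),3:S(222,275)})
for n,a,b in[("blue",T2(131,498),S(281,198)),("pill",T2(302,472),S(347,290)),("drop",T2(655,460),S(478,412)),
 ("ctn",T2(468,490),S(398,372)),("c_fl",T2(407,447),S(392,342)),("c_fr",T2(518,433),S(444,382)),("c_nr",T2(527,527),S(403,408)),("c_nl",T2(412,552),S(353,372))]:
    o=tri(a,b);print(n,o.x.round(4),o.fun.round(1))
E
python3 m.py
```

```text
carrier [ 0.5086  0.1559 -0.2239  0.0107] -12.8 [ 0.8 -2.   1.1 -1.3  0.6 -0.2 -1.2 -0.6  0.3  1.7 -0.1 -0.9 -1.6 -0.5
 -2.9  1.1]
rack [ 0.5373 -0.1601  0.0739  0.0177] 4.2 [-0.7 -2.5  0.7 -2.4  1.  -0.3 -1.  -0.   0.3 -1.2 -1.5  3.2 -2.6 -0.2]
blue [ 0.5264 -0.0531  0.1079] [ 0.5 -1.3 -1.2  0.2]
pill [ 0.5393 -0.1241  0.078 ] [ 0.3 -0.7 -0.6  0.1]
drop [ 0.5422 -0.2603  0.1112] [ 0.7 -1.5 -1.2  0.2]
ctn [ 0.5341 -0.1935  0.0733] [ 0.7 -1.4 -1.3  0.2]
c_fl [ 0.5493 -0.1682  0.0663] [-0.1  0.2  0.2 -0. ]
c_fr [ 0.5564 -0.2138  0.0733] [ 0.4 -0.8 -0.7  0.1]
c_nr [ 0.5206 -0.218   0.0743] [ 1.  -2.3 -1.9  0.3]
c_nl [ 0.5119 -0.1731  0.0622] [ 1.1 -2.6 -2.3  0.4]
```

Blue-cap, pill, carton and dropper are located, and the heights agree with the text to about 7 mm. I'll move over the rack middle with the jaws square to it.

Request:
play_rows --pt "1.25 -3.6 0.5 0 0 -0.05 8.7" --pt "1.25 -3.6 0.5 0 0 -0.05 8.7" --pt "1.25 -3.6 0.5 0 0 -0.05 8.7" --pt "1.25 -3.6 0.5 0 0 -0.05 8.7" --pt "1.25 -3.6 0.5 0 0 -0.05 8.7" --pt "1.25 -3.6 0.5 0 0 -0.05 8.7" --pt "1.25 -3.6 0.5 0 0 -0.05 8.7" --pt "1.25 -3.6 0.5 0 0 -0.05 8.7" --pt "1.25 -3.6 0.5 0 0 -0.05 8.7" --pt "1.25 -3.6 0.5 0 0 -0.05 8.7" --pt "1.25 -3.6 0 0 0 -0.05 8.7" --pt "1.25 -3.6 0 0 0 -0.05 8.7" --pt "1.25 -3.6 0 0 0 -0.05 8.7" --pt "1.25 -3.6 0 0 0 -0.05 8.7" --pt "1.25 -3.6 0 0 0 -0.05 8.7" --pt "1.25 -3.6 0 0 0 -0.05 8.7" --pt "1.25 -3.6 0 0 0 -0.05 8.7" --pt "1.25 -3.6 0 0 0 -0.06 8.7" --pt "1.25 -3.6 0 0 0 -0.06 8.7" --pt "1.25 -3.6 0 0 0 -0.06 8.7"

```text
time: 2.6
ee_pos: [0.5327, -0.1651, 0.2433]
eef_rot: [0.999, 0.034, 0.0, 0.0]
ft_force: [0.4, 0.3, 0.5]
width: 0.0871
```

```bash
python3 - <<'E'
from bench import r
import cv2,numpy as np
c=r.camera("wrist"); cv2.imwrite("pics/w1.png",c["img"][:,:,::-1]); np.savez("w10.npz",K=c["K"],T=c["camera_from_world"])
print(np.round(c["camera_from_world"],3).tolist(), -c["camera_from_world"][:3,:3].T@c["camera_from_world"][:3,3])
s=r.read_state();print(s["time"],s["ee_pos"],s["eef_rot"])
E
```

```text
[[0.998, 0.067, -0.0, -0.52], [0.064, -0.957, 0.284, -0.24], [0.019, -0.283, -0.959, 0.383], [0.0, 0.0, 0.0, 1.0]] [ 0.52708748 -0.08613961  0.43522138]
2.65 [ 0.5328021  -0.17021463  0.24316047] [9.99545236e-01 3.01202740e-02 2.46672072e-04 1.42467560e-03]
```

View pics/w1.png

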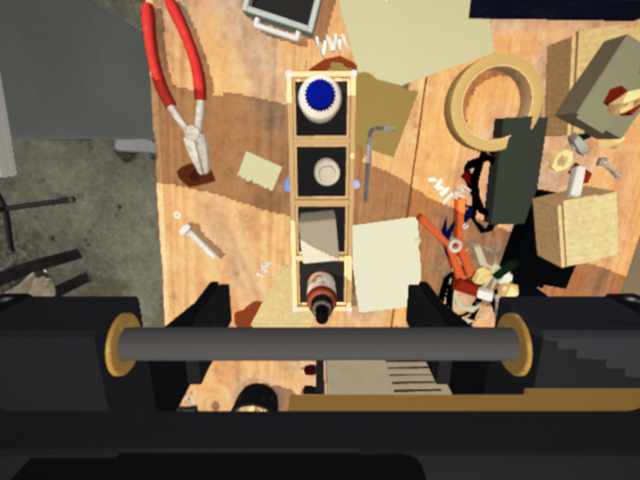

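Wrist view: the rack rim corners are at about (288,72), (356,72), (351,309), (293,309), the blue cap at (320,95), the pill cap at (327,171) and the dropper bulb at (322,312). The carton is rotated slightly.

```bash
cat > ray.py <<'E'
import numpy as np
from h import *
def ray(c,px,z):
    d=np.linalg.inv(c["K"])@np.r_[px,1.]; R=c["T"][:3,:3]; o=-R.T@c["T"][:3,3]; d=R.T@d; return (o+d*(z-o[2])/d[2])
E
python3 - <<'E'
from ray import *
import cv2
c=np.load("w10.npz")
for n,p,z in[("rackLn",(288,72),.022),("rackLf",(356,72),.022),("rackRf",(351,309),.022),("rackRn",(293,309),.022),("blue",(320,95),.108),("pill",(327,171),.076),("drop",(322,313),.118)]:print(n,ray(c,p,z).round(4))
im=cv2.imread("pics/w1.png"); cv2.imwrite("pics/c3.png",cv2.resize(im[195:325,270:370],None,fx=4.5,fy=4.5,interpolation=cv2.INTER_CUBIC))
E
```

```text
rackLn [ 0.4909 -0.0228  0.022 ]
rackLf [ 0.562  -0.0181  0.022 ]
rackRf [ 0.5822 -0.291   0.022 ]
rackRn [ 0.509 -0.296  0.022]
blue [ 0.5261 -0.0519  0.108 ]
pill [ 0.5376 -0.1173  0.076 ]
drop [ 0.5416 -0.2496  0.118 ]
```

View pics/c3.png

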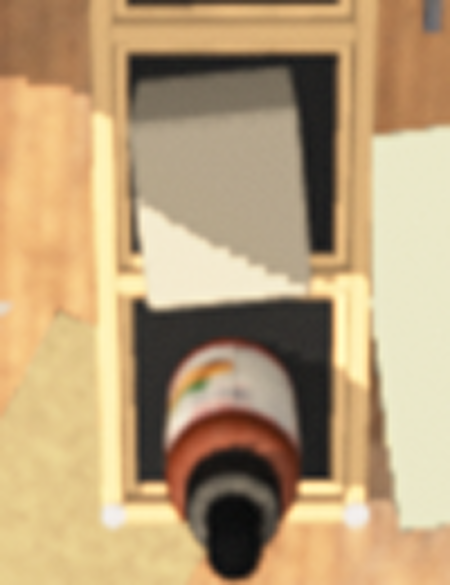

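```bash
python3 - <<'E'
from ray import *
import cv2
c=np.load("w10.npz")
print("carton",ray(c,(319.6,240.8),.067).round(4),"drop",ray(c,(322.2,316.5),.118).round(4))
t=cv2.imread("pics/top0.png"); s=cv2.imread("pics/scene0.png")
cv2.imwrite("pics/c4.png",np.hstack([cv2.resize(t[125:245,430:580],None,fx=2.6,fy=2.6)[:312],cv2.resize(s[250:450,400:580],None,fx=1.56,fy=1.56)[:312]]))
from bench import r
print(r.read_state()["ee_pos"])
E
```

```text
carton [ 0.5354 -0.1914  0.067 ] drop [ 0.5421 -0.2534  0.118 ]
[ 0.5328021  -0.17021463  0.24316047]
```

View pics/c4.png

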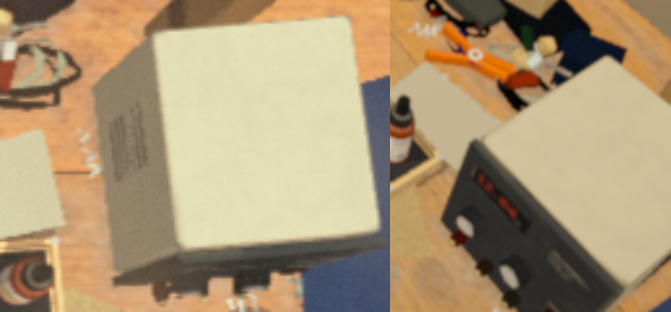

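```bash
python3 - <<'E'
from ray import *
o=tri(np.array([500,220.4]),np.array([454.5,341.7]));print(o.x,o.fun)
c=C["top"]
print(ray(c,(475,233.8),0),ray(c,(466.5,159.6),0),ray(c,(500,220.4),o.x[2]),ray(c,(489,137),o.x[2]))
E
```

```text
[ 0.55067497 -0.34637941  0.15381874] [-0.55758894  1.0126716   0.78842915 -0.15631031]
[ 0.54430887 -0.35044259  0.        ] [ 0.71181943 -0.33635401  0.        ] [ 0.55260487 -0.34749538  0.15381874] [ 0.71415782 -0.33203897  0.15381874]
```

Request:
play_rows --pt "0.2 -2.1 -1.5 0 0 0.01 8.7" --pt "0.2 -2.1 -1.5 0 0 0 8.7" --pt "0.2 -2.1 -1.5 0 0 0 8.7" --pt "0.2 -2.1 -1.5 0 0 0 8.7" --pt "0.1 -0.2 -1.5 0 0 0 8.7" --pt "0 0 0 0 0 0 8.7" --pt "0 0 0 0 0 0 8.7"

```text
time: 3.52
ee_pos: [0.5423, -0.2479, 0.1685]
eef_rot: [0.999, 0.041, 0.0, -0.0]
ft_force: [-0.3, 0.5, 1.2]
width: 0.0869
```

Request:
play_rows --pt "0 -0.7 -2 0 0 0 8.7" --pt "0 0 -3 0 0 0 8.7" --pt "0 0 -3 0 0 0 8.7" --pt "0 0 -2.5 0 0 0 8.7" --pt "0 0 -1.5 0 0 0 8.7" --pt "0 0 -1.0 0 0 0 8.7" --pt "0 0 0 0 0 0 8.7" --pt "0 0 0 0 0 0 8.7" --pt "0 0 0 0 0 0 2.5" --pt "0 0 0 0 0 0 2.5" --pt "0 0 0 0 0 0 2.5" --pt "0 0 0 0 0 0 2.5" --pt "0 0 0 0 0 0 2.5" --pt "0 0 0 0 0 0 2.5" --grip_force 15

```text
time: 5.28
ee_pos: [0.5419, -0.2557, 0.038]
eef_rot: [0.999, 0.04, 0.0, -0.0]
ft_force: [-0.1, -0.1, 0.2]
width: 0.0349
```

Request:
play_rows --pt "0 0 0 0 0 0 2.5" --pt "0 0 0 0 0 0 2.5" --pt "0 0 0.5 0 0 0 2.5" --pt "0 0 1 0 0 0 2.5" --pt "0 0 2 0 0 0 2.5" --pt "0 0 3 0 0 0 2.5" --pt "0 0 3 0 0 0 2.5" --pt "0 0 3 0 0 0 2.5" --pt "0 0 1.5 0 0 0 2.5" --pt "0 0 0 0 0 0 2.5"

```text
time: 6.52
ee_pos: [0.5424, -0.2559, 0.1791]
eef_rot: [0.999, 0.041, 0.001, 0.0]
ft_force: [0.1, 0.1, -1.1]
width: 0.0314
```

Request:
play_rows --pt "0 1 0 0 0 -0.018 2.5" --pt "0 2 0 0 0 -0.018 2.5" --pt "0 3 0 0 0 -0.018 2.5" --pt "-0.1 3.5 0 0 0 -0.018 2.5" --pt "-0.1 3.5 0 0 0 -0.018 2.5" --pt "-0.1 3.5 0 0 0 -0.018 2.5" --pt "-0.1 3.5 0 0 0 -0.018 2.5" --pt "-0.1 3.5 0 0 0 -0.018 2.5" --pt "-0.1 3.5 0 0 0 -0.018 2.5" --pt "-0.1 3.5 0 0 0 -0.018 2.5" --pt "-0.1 3.5 0 0 0 -0.018 2.5" --pt "-0.1 3.5 0 0 0 -0.018 2.5" --pt "-0.1 3.5 0 0 0 -0.018 2.5" --pt "-0.1 3.5 0 0 0 -0.018 2.5" --pt "0 3 0 0 0 -0.018 2.5" --pt "0 2 0 0 0 -0.018 2.5" --pt "0 1 0 0 0 -0.018 2.5" --pt "0 0 0 0 0 0 2.5" --pt "0 0 0 0 0 0 2.5"

```text
time: 8.9
ee_pos: [0.5311, 0.248, 0.1778]
eef_rot: [0.994, -0.113, -0.0, 0.0]
ft_force: [0.6, 0.0, 0.0]
width: 0.0314
```

```bash
python3 - <<'E'
from bench import r
import cv2,numpy as np
c=r.camera("wrist"); cv2.imwrite("pics/w2.png",c["img"][:,:,::-1]); np.savez("w20.npz",K=c["K"],T=c["camera_from_world"])
E
```

```text
(no output)
```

View pics/w2.png

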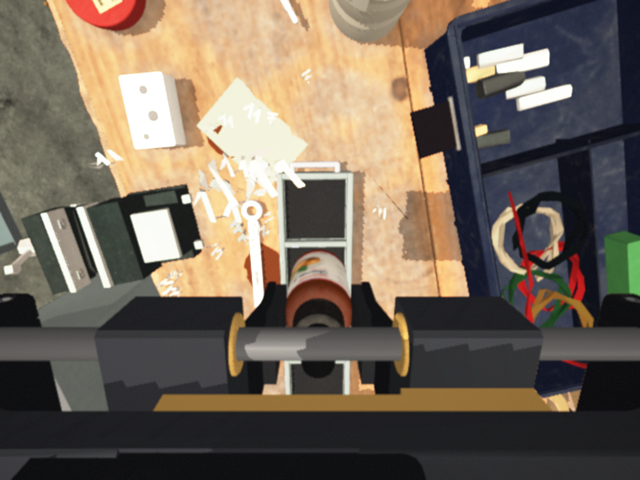

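The carrier's left pocket shows at inner rim corners of about (287,180), (347,180), (345,238), (286,238), and the dropper is held upright.

```bash
python3 - <<'E'
from ray import *
c=np.load("w20.npz")
P=[ray(c,p,.022) for p in[(287,180),(347,180),(345,238),(286,238)]]
Q=[ray(c,p,.022) for p in[(281,173),(352,173),(352,242),(280,242)]]
print(np.round(P,4)[:,:2],np.mean(P,0),np.mean(Q,0))
q=[(.037,.139),(.037,-.139),(-.037,-.139),(-.037,.139)]
tp=np.array([T1(95,42),T1(708,180),T1(672,340),T1(62,198)]);sp=np.array([S(148,20),S(222,240),S(132,258),S(78,35)])
L=[(a,b,.022) for a,b in q]
for w in(0,1):
    o=least_squares(lambda p:np.r_[(proj("top",body(p,L))-tp).ravel(),w*(proj("scene",body(p,L))-sp).ravel()],[.5,0,0]);print(o.x)
    print(body(o.x,[(0,y,0) for y in(.102,.034,-.034,-.102)]).round(4))
E
```

```text
[[0.5101 0.2937]
 [0.566  0.2808]
 [0.5524 0.2248]
 [0.4948 0.2381]] [0.53080809 0.25932326 0.022     ] [0.53109209 0.26050213 0.022     ]
[ 0.50547883  0.15477894 -0.22025741]
[[0.5278 0.2543 0.    ]
 [0.5129 0.188  0.    ]
 [0.4981 0.1216 0.    ]
 [0.4832 0.0552 0.    ]]
[ 0.50668602  0.15113058 -0.22458609]
[[0.5294 0.2506 0.    ]
 [0.5143 0.1843 0.    ]
 [0.4991 0.118  0.    ]
 [0.484  0.0517 0.    ]]
```

Request:
play_rows --pt "-0.2 0.7 -1 0 0 0 2.5" --pt "0 0 -2 0 0 0 2.5" --pt "0 0 -3 0 0 0 2.5" --pt "0 0 -3 0 0 0 2.5" --pt "0 0 -2.5 0 0 0 2.5" --pt "0 0 -1.2 0 0 0 2.5" --pt "0 0 -0.7 0 0 0 2.5" --pt "0 0 -0.4 0 0 0 2.5" --pt "0 0 -0.3 0 0 0 2.5" --pt "0 0 0 0 0 0 2.5" --pt "0 0 0 0 0 0 2.5"

```text
time: 10.32
ee_pos: [0.5291, 0.2564, 0.0373]
eef_rot: [0.994, -0.112, 0.0, -0.0]
ft_force: [-0.9, -0.6, -0.0]
width: 0.0311
```

Request:
play_rows --pt "0 0 -0.1 0 0 0 2.5" --pt "0 0 0 0 0 0 2.5" --pt "0 0 0 0 0 0 4.0" --pt "0 0 0 0 0 0 5.5" --pt "0 0 0 0 0 0 6.5" --pt "0 0 0 0 0 0 6.5" --pt "0 0 0.5 0 0 0 6.5" --pt "0 0 2 0 0 0 6.5" --pt "0 0 3 0 0 0 6.5" --pt "0 0 4 0 0 0 6.5" --pt "0 0 4 0 0 0 6.5" --pt "0 0 0.5 0 0 0 6.5"

```text
time: 11.82
ee_pos: [0.5305, 0.2569, 0.1794]
eef_rot: [0.994, -0.112, 0.002, -0.002]
ft_force: [0.4, 0.3, -0.6]
width: 0.065
```

Request:
play_rows --pt "0 -2 0 0 0 0.027 8" --pt "0 -3.5 0 0 0 0.027 8.7" --pt "0 -3.5 0 0 0 0.027 8.7" --pt "0 -3.5 0 0 0 0.027 8.7" --pt "0 -3.5 0 0 0 0.027 8.7" --pt "0 -3.5 0 0 0 0.027 8.7" --pt "0.1 -3.5 0 0 0 0.027 8.7" --pt "0.1 -3.5 0 0 0 0.027 8.7" --pt "0.1 -3.5 0 0 0 0.027 8.7" --pt "0.1 -3.5 0 0 0 0.027 8.7" --pt "0.1 -3.5 0 0 0 0.027 8.7" --pt "0 -3.5 0 0 0 0.027 8.7" --pt "0 -3 0 0 0 0.027 8.7" --pt "0 -1.5 0 0 0 0.025 8.7" --pt "0 0 -2 0 0 0 8.7" --pt "0 0 -3 0 0 0 8.7" --pt "0 0 0 0 0 0 8.7" --pt "0 0 0 0 0 0 8.7"

```text
time: 14.08
ee_pos: [0.5342, -0.1939, 0.1268]
eef_rot: [0.997, 0.075, 0.0, 0.0]
ft_force: [-0.9, 0.5, 0.8]
width: 0.087
```

```bash
python3 - <<'E'
from bench import r
import cv2,numpy as np
for n in("wrist","top"):
    c=r.camera(n); cv2.imwrite(f"pics/{n}3.png",c["img"][:,:,::-1]); np.savez(f"{n}3.npz",K=c["K"],T=c["camera_from_world"])
E
```

```text
(no output)
```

View pics/wrist3.png

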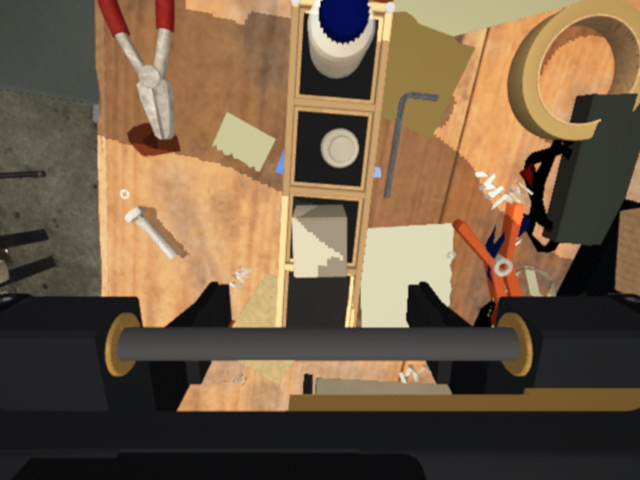

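The carton edges are now parallel to the image and it is centred at u≈320 between the fingers. I'll descend and grip.

Request:
play_rows --pt "0 0.1 -2 0 0 0 8.7" --pt "0 0 -3 0 0 0 8.7" --pt "0 0 -2.5 0 0 0 8.7" --pt "0 0 -1.2 0 0 0 8.7" --pt "0 0 -0.9 0 0 0 8.7" --pt "0 0 0 0 0 0 8.7" --pt "0 0 0 0 0 0 3.2" --pt "0 0 0 0 0 0 3.2" --pt "0 0 0 0 0 0 3.2" --pt "0 0 0 0 0 0 3.2" --pt "0 0 0 0 0 0 3.2" --pt "0 0 0 0 0 0 3.2" --pt "0 0 0 0 0 0 3.2" --pt "0 0 0.5 0 0 0 3.2" --pt "0 0 1 0 0 0 3.2" --pt "0 0 2 0 0 0 3.2" --pt "0 0 3 0 0 0 3.2" --pt "0 0 4 0 0 0 3.2" --pt "0 0 4 0 0 0 3.2" --pt "0 0 0.5 0 0 0 3.2"

```text
time: 16.68
ee_pos: [0.5354, -0.1934, 0.1835]
eef_rot: [0.997, 0.075, 0.003, 0.0]
ft_force: [-0.2, -0.6, -0.9]
width: 0.0396
```

View pics/top3.png

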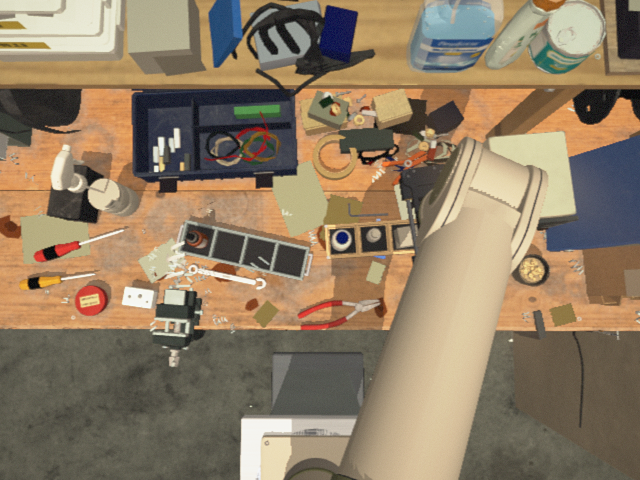

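Request:
play_rows --pt "0 1 0 0 0 -0.027 3.2" --pt "0 2 0 0 0 -0.027 3.2" --pt "-0.2 3 0 0 0 -0.027 3.2" --pt "-0.2 3.5 0 0 0 -0.027 3.2" --pt "-0.2 3.5 0 0 0 -0.027 3.2" --pt "-0.2 3.5 0 0 0 -0.027 3.2" --pt "-0.2 3.5 0 0 0 -0.027 3.2" --pt "-0.2 3.5 0 0 0 -0.027 3.2" --pt "-0.2 3.5 0 0 0 -0.027 3.2" --pt "-0.2 3.5 0 0 0 -0.027 3.2" --pt "-0.2 3 0 0 0 -0.027 3.2" --pt "-0.2 2 0 0 0 -0.027 3.2" --pt "-0.1 1.7 0 0 0 -0.027 3.2" --pt "0 1 0 0 0 -0.023 3.2" --pt "0 0 0 0 0 0 3.2" --pt "0 0 -3 0 0 0 3.2" --pt "0 0 -4 0 0 0 3.2" --pt "0 0 -3 0 0 0 3.2" --pt "0 0 0 0 0 0 3.2" --pt "0 0 0 0 0 0 3.2"

```text
time: 19.18
ee_pos: [0.5136, 0.1891, 0.0812]
eef_rot: [0.994, -0.111, 0.001, -0.0]
ft_force: [0.1, -0.2, 0.2]
width: 0.0396
```

Request:
play_rows --pt "0 0 -2 0 0 0 3.2" --pt "0 0 -1.5 0 0 0 3.2" --pt "0 0 -1 0 0 0 3.2" --pt "0 0 -0.5 0 0 0 3.2" --pt "0 0 -0.15 0 0 0 3.2" --pt "0 0 0 0 0 0 3.2" --pt "0 0 0 0 0 0 3.2" --pt "0 0 0 0 0 0 4.5" --pt "0 0 0 0 0 0 5.5" --pt "0 0 0 0 0 0 6.5" --pt "0 0 0 0 0 0 6.5"

```text
time: 20.55
ee_pos: [0.5129, 0.1893, 0.0285]
eef_rot: [0.994, -0.111, 0.0, -0.0]
ft_force: [0.3, 0.3, -1.0]
width: 0.0626
```

Request:
play_rows --pt "0 0 1 0 0 0 6.5" --pt "0 0 3 0 0 0 6.5" --pt "0 0 4 0 0 0 6.5" --pt "0 0 4 0 0 0 6.5" --pt "0 0 3 0 0 0 6.5" --pt "0.1 -2 0 0 0 0.033 8.7" --pt "0.1 -3 0 0 0 0.033 8.7" --pt "0.2 -3.5 0 0 0 0.033 8.7" --pt "0.2 -3.5 0 0 0 0.033 8.7" --pt "0.2 -3.5 0 0 0 0.033 8.7" --pt "0.2 -3.5 0 0 0 0.033 8.7" --pt "0.2 -3 0 0 0 0.033 8.7" --pt "0.1 -1.5 0 0 0 0.033 8.7" --pt "0 -0.7 0 0 0 0.033 8.7" --pt "0 0 -1 0 0 0 8.7" --pt "0 0 -3 0 0 0 8.7" --pt "0 0 0 0 0 0 8.7" --pt "0 0 0 0 0 0 8.7"

```text
time: 22.8
ee_pos: [0.5262, -0.0524, 0.1392]
eef_rot: [0.999, 0.037, 0.0, 0.0]
ft_force: [-0.2, -0.1, 0.2]
width: 0.0871
```

```bash
python3 - <<'E'
from bench import r
import cv2,numpy as np
c=r.camera("wrist"); cv2.imwrite(f"pics/w4.png",c["img"][:,:,::-1])
E
```

```text
(no output)
```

View pics/w4.png

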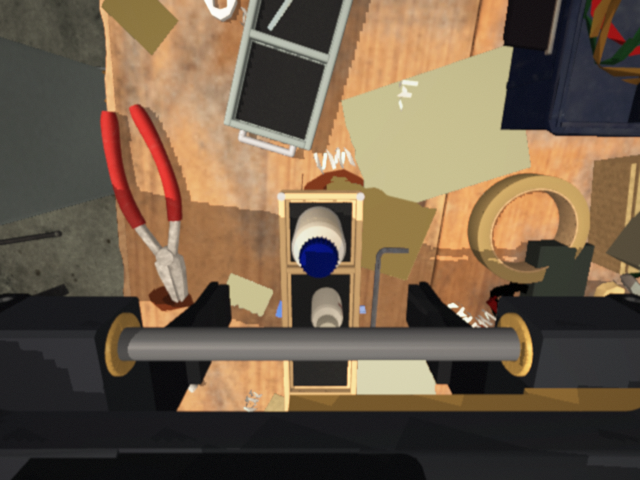

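The blue-capped bottle is centred between the fingers at u≈319. Gripping it next.

Request:
play_rows --pt "0 0 -2 0 0 0 8.7" --pt "0 0 -3 0 0 0 8.7" --pt "0 0 -3 0 0 0 8.7" --pt "0 0 -1.3 0 0 0 8.7" --pt "0 0 -1 0 0 0 8.7" --pt "0 0 0 0 0 0 8.7" --pt "0 0 0 0 0 0 3.2" --pt "0 0 0 0 0 0 3.2" --pt "0 0 0 0 0 0 3.2" --pt "0 0 0 0 0 0 3.2" --pt "0 0 0 0 0 0 3.2" --pt "0 0 0 0 0 0 3.2" --pt "0 0 0 0 0 0 3.2" --pt "0 0 0.5 0 0 0 3.2" --pt "0 0 1 0 0 0 3.2" --pt "0 0 2 0 0 0 3.2" --pt "0 0 3 0 0 0 3.2" --pt "0 0 3 0 0 0 3.2" --pt "0 0 2 0 0 0 3.2" --pt "0 0 0 0 0 0 3.2" --grip_force 20

```text
time: 25.35
ee_pos: [0.527, -0.0527, 0.1523]
eef_rot: [0.999, 0.037, 0.002, -0.0]
ft_force: [0.2, -0.4, -1.3]
width: 0.044
```

Request:
play_rows --pt "-0.3 0.7 0 0 0 -0.03 3.2" --pt "-0.5 1.3 0 0 0 -0.03 3.2" --pt "-0.6 1.6 0 0 0 -0.03 3.2" --pt "-0.6 1.6 0 0 0 -0.03 3.2" --pt "-0.6 1.6 0 0 0 -0.03 3.2" --pt "-0.6 1.6 0 0 0 -0.03 3.2" --pt "-0.5 1.3 0 0 0 -0.03 3.2" --pt "-0.4 0.7 0 0 0 -0.03 3.2" --pt "-0.2 0.5 0 0 0 -0.03 3.2" --pt "0 0 0 0 0 -0.028 3.2" --pt "0 0 0 0 0 0 3.2" --pt "0 0 0 0 0 0 3.2"

```text
time: 26.85
ee_pos: [0.4829, 0.056, 0.1503]
eef_rot: [0.994, -0.112, -0.0, 0.0]
ft_force: [0.6, 0.3, -0.6]
width: 0.044
```

```bash
python3 - <<'E'
from bench import r
import cv2,numpy as np
c=r.camera("wrist"); a=c["img"][:,:,::-1]
b=r.camera("scene")["img"][:,:,::-1]
cv2.imwrite(f"pics/w5.png",np.hstack([cv2.resize(a[120:420,200:440],None,fx=1.6,fy=1.6),cv2.resize(b[130:330,220:390],None,fx=2.4,fy=2.4)]))
E
```

```text
(no output)
```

View pics/w5.png

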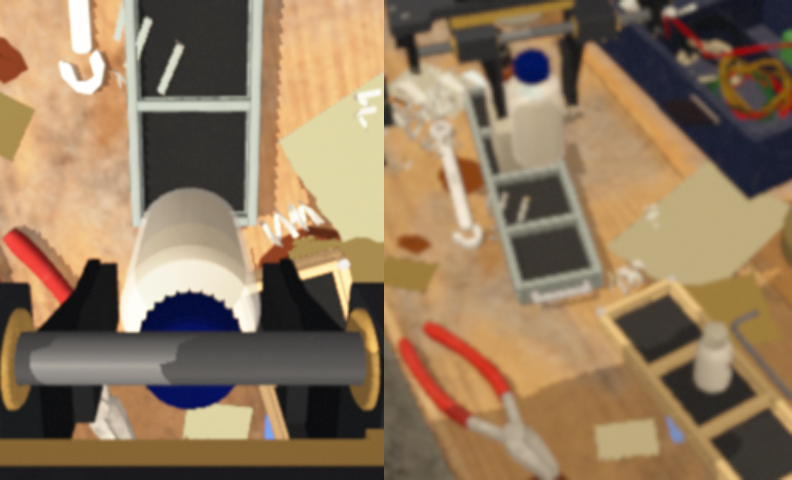

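The bottle is held upright and clear. Lowering it into the rightmost pocket.

Request:
play_rows --pt "0 0 -1.5 0 0 0 3.2" --pt "0 0 -3 0 0 0 3.2" --pt "0 0 -3 0 0 0 3.2" --pt "0 0 -2 0 0 0 3.2" --pt "0 0 -1.2 0 0 0 3.2" --pt "0 0 -0.6 0 0 0 3.2" --pt "0 0 -0.3 0 0 0 3.2" --pt "0 0 0 0 0 0 3.2" --pt "0 0 0 0 0 0 3.2"

```text
time: 28.08
ee_pos: [0.4833, 0.0564, 0.035]
eef_rot: [0.994, -0.112, 0.0, -0.0]
ft_force: [0.1, -1.0, -0.5]
width: 0.0439
```

Request:
play_rows --pt "0 0 -0.05 0 0 0 3.2" --pt "0 0 0 0 0 0 4.5" --pt "0 0 0 0 0 0 5.5" --pt "0 0 0 0 0 0 6.5" --pt "0 0 0 0 0 0 6.5" --pt "0 0 1 0 0 0 6.5" --pt "0 0 3 0 0 0 6.5" --pt "0 0 4 0 0 0 6.5" --pt "0 0 4 0 0 0 6.5" --pt "0.4 -1.2 1 0 0 0.03 6.5" --pt "0.8 -2.5 0 0 0 0.04 6.5" --pt "0.8 -2.7 0 0 0 0.04 6.5" --pt "0.8 -2.7 0 0 0 0.04 6.5" --pt "0.8 -2.7 0 0 0 0.04 6.5" --pt "0.8 -2.7 0 0 0 0.04 6.5" --pt "0.7 -2.2 -1 0 0 0.04 6.5" --pt "0.4 -1 -2 0 0 0.03 6.5" --pt "0 0 -1 0 0 0 6.5" --pt "0 0 0 0 0 0 6.5" --pt "0 0 0 0 0 0 6.5"

```text
time: 30.58
ee_pos: [0.5383, -0.12, 0.1248]
eef_rot: [0.999, 0.038, 0.0, -0.0]
ft_force: [0.6, -0.5, -0.3]
width: 0.065
```

```bash
python3 - <<'E'
from bench import r
import cv2,numpy as np
from ray import *
print(ray(np.load("wrist3.npz"),(340,148),.076))
c=r.camera("wrist"); cv2.imwrite(f"pics/w6.png",c["img"][:,:,::-1]); np.savez("w60.npz",K=c["K"],T=c["camera_from_world"])
E
```

```text
[ 0.53701956 -0.12012332  0.076     ]
```

View pics/w6.png

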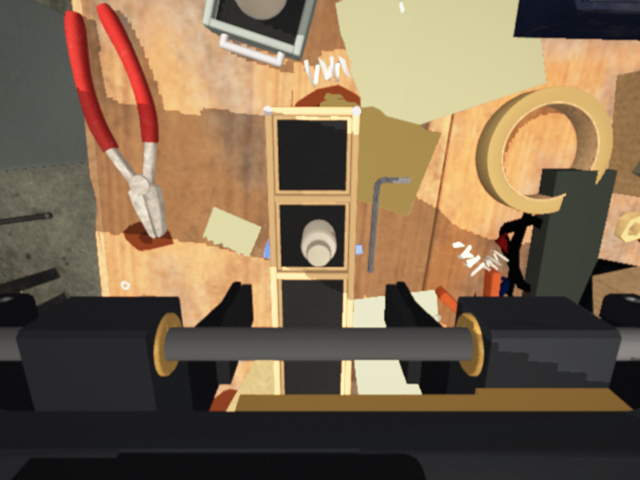

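The pill bottle is centred at (319,253). Gripping at TCP height 0.026.

Request:
play_rows --pt "0 0 -2 0 0 0 6.5" --pt "0 0 -3 0 0 0 6.5" --pt "0 0 -2.5 0 0 0 6.5" --pt "0 0 -1.4 0 0 0 6.5" --pt "0 0 -1 0 0 0 6.5" --pt "0 0 0 0 0 0 6.5" --pt "0 0 0 0 0 0 2" --pt "0 0 0 0 0 0 2" --pt "0 0 0 0 0 0 2" --pt "0 0 0 0 0 0 2" --pt "0 0 0 0 0 0 2" --pt "0 0 0 0 0 0 2" --pt "0 0 0 0 0 0 2" --pt "0 0 0.5 0 0 0 2" --pt "0 0 1 0 0 0 2" --pt "0 0 3 0 0 0 2" --pt "0 0 4 0 0 0 2" --pt "0 0 4 0 0 0 2" --pt "0 0 2 0 0 0 2" --pt "0 0 0 0 0 0 2" --grip_force 10

```text
time: 33.12
ee_pos: [0.5389, -0.1209, 0.1719]
eef_rot: [0.999, 0.038, 0.002, -0.0]
ft_force: [0.5, -0.4, -0.5]
width: 0.0279
```

Request:
play_rows --pt "-0.2 1.2 0 0 0 -0.03 2" --pt "-0.4 2.4 0 0 0 -0.03 2" --pt "-0.6 3.2 0 0 0 -0.03 2" --pt "-0.6 3.5 0 0 0 -0.03 2" --pt "-0.6 3.5 0 0 0 -0.03 2" --pt "-0.6 3.5 0 0 0 -0.03 2" --pt "-0.4 3.2 0 0 0 -0.03 2" --pt "-0.4 2.2 0 0 0 -0.03 2" --pt "-0.2 1.2 0 0 0 -0.03 2" --pt "0 0.4 0 0 0 -0.03 2" --pt "0 0 -2 0 0 0 2" --pt "0 0 -4 0 0 0 2" --pt "0 0 -3 0 0 0 2" --pt "0 0 0 0 0 0 2" --pt "0 0 0 0 0 0 2"

```text
time: 35.0
ee_pos: [0.4986, 0.1221, 0.081]
eef_rot: [0.994, -0.112, 0.001, -0.0]
ft_force: [-0.3, 0.1, 0.5]
width: 0.0278
```

```bash
python3 - <<'E'
from bench import r
import cv2,numpy as np
b=r.camera("scene")["img"][:,:,::-1]
cv2.imwrite(f"pics/w7.png",cv2.resize(b[130:330,220:420],None,fx=2.8,fy=2.8))
E
```

```text
(no output)
```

View pics/w7.png

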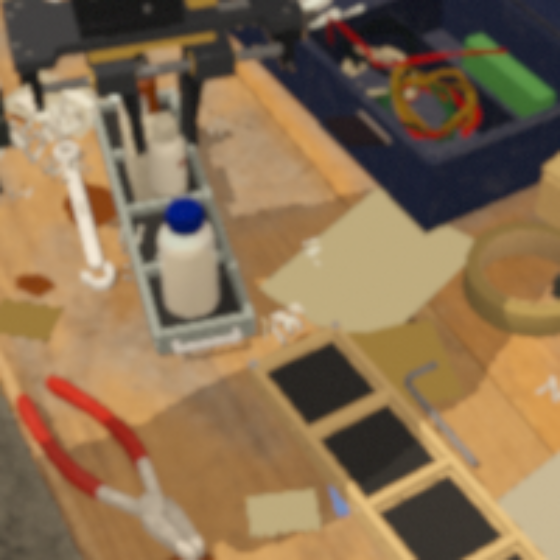

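The blue-capped bottle stands upright in the right pocket and the pill bottle hangs upright above its own pocket. Lowering and releasing.

Request:
play_rows --pt "0 0 -2 0 0 0 2" --pt "0 0 -1.6 0 0 0 2" --pt "0 0 -1.1 0 0 0 2" --pt "0 0 -0.6 0 0 0 2" --pt "0 0 -0.35 0 0 0 2" --pt "0 0 0 0 0 0 2" --pt "0 0 0 0 0 0 2"

```text
time: 35.92
ee_pos: [0.4982, 0.1224, 0.0238]
eef_rot: [0.994, -0.112, 0.0, -0.0]
ft_force: [-0.4, 0.6, -1.0]
width: 0.0276
```

Release, rise and retreat toward the robot and to the right, so the top camera sees the carrier.

Request:
play_rows --pt "0 0 0 0 0 0 3.2" --pt "0 0 0 0 0 0 4" --pt "0 0 0 0 0 0 5" --pt "0 0 0 0 0 0 5" --pt "0 0 0.5 0 0 0 5" --pt "0 0 2 0 0 0 5" --pt "0 0 4 0 0 0 5" --pt "0 0 5 0 0 0 5" --pt "0 0 5 0 0 0 5" --pt "0 0 3 0 0 0 5" --pt "0 -3 0 0 0 0 5" --pt "0 -5 0 0 0 0 5" --pt "0 -5 0 0 0 0 5" --pt "0 -5 0 0 0 0 5" --pt "0 -5 0 0 0 0 5" --pt "0 -5 0 0 0 0 5" --pt "0 -3 0 0 0 0 5" --pt "0 0 0 0 0 0 5" --pt "0 0 0 0 0 0 5" --pt "0 0 0 0 0 0 5"

```text
time: 38.42
ee_pos: [0.4982, -0.1863, 0.2185]
eef_rot: [0.994, -0.111, 0.0, -0.0]
ft_force: [-0.2, 0.9, -0.7]
width: 0.0502
```

```bash
python3 - <<'E'
from bench import r
import cv2,numpy as np
t=r.camera("top")["img"][:,:,::-1]; s=r.camera("scene")["img"][:,:,::-1]
cv2.imwrite("pics/f.png",np.vstack([cv2.resize(t[212:284,168:318],(600,288),interpolation=cv2.INTER_CUBIC),cv2.resize(s[145:265,220:400],(450,300),interpolation=cv2.INTER_CUBIC).copy() if 0 else cv2.resize(s[150:260,190:410],(600,300),interpolation=cv2.INTER_CUBIC)]))
E
```

```text
(no output)
```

View pics/f.png

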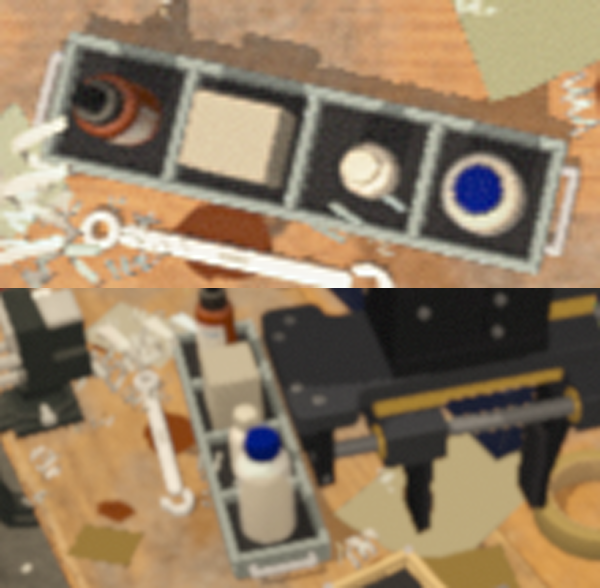

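```bash
python3 - <<'E'
from ray import *
cx,cy,w=.5065,.1545,-.222
for n,p,z in[("drop",(92,98),.116),("carton",(230,137),.065),("pill",(362,170),.074),("blue",(479,188),.106)]:
    X=ray(C["top"],(168+p[0]/4,212+p[1]/4),z); d=X[:2]-[cx,cy]; print(n,X.round(3),"local",np.round([np.cos(w)*d[0]+np.sin(w)*d[1],-np.sin(w)*d[0]+np.cos(w)*d[1]],4))
from bench import r
print(r.close_job())
E
```

```text
drop [0.524 0.246 0.116] local [-0.0027  0.093 ]
carton [0.51  0.188 0.065] local [-0.0043  0.033 ]
pill [0.492 0.118 0.074] local [-0.006 -0.039]
blue [0.481 0.056 0.106] local [-0.0029 -0.1021]
the job is handed in; nothing more can be done
None
```

I moved all four containers into the carrier in reverse order and handed the job in at about 38.5 s of the 104 s. Left to right as seen from the robot, the carrier now holds the dropper, the carton, the pill bottle and the blue-capped bottle.

My last checks, from the top and scene pictures after the arm had drawn back:
- **Position:** every container stands upright in its own pocket. The top camera puts them within about 6 mm of pocket centre across the carrier, and within 9 mm along it (the dropper is the furthest off); the limit is 20 mm.
- **Standing height:** this was not measured after release. I inferred it from the release heights of the gripper, each lowered to within about 1 mm of the height calculated for the carrier floor.

Three readings disagreed slightly:
- **Carrier pocket position:** the wrist and top cameras differed by about 5–8 mm along the carrier for the left pocket, so I used an in-between value.
- **Rim height:** the first two-view fit put the carrier rim at 11 mm instead of the stated 22 mm.
- **Grip widths:** these read 31 mm for the dropper (33 mm stated) and 44 mm for the blue-capped bottle (40 mm stated). Both grasps held.

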